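# Open the latched gate of a guard pen

## Task

Lift the latch bar of the guard pen's gate out of its catch by the thumb tab, swing the gate open until it bears on the rubber buffer of the stop post, then let the bar down and let go. Feel for the way out of the catch and never force the bar against it, bring the gate gently onto the buffer, and leave the block in the pen and the loose bolt and bar end on the bench alone.

Things in the scene. Friction and masses are not known exactly. Their poses are not given: they have to be found in the camera images.
- guard_pen: Low three-sided sheet-steel pen fixed to the bench, about 240 x 115 mm on plan and 115 mm high, its open side closed by a gate. Origin on the gate's vertical hinge axis at bench height; z up, x points into the pen, y along the closed gate away from its free end: the closed gate lies along -y, its front faces -x.
- gate_hinge (a point): Point on the gate's vertical hinge axis, 100 mm above the bench.
- guard_gate (a joint): Gate angle in rad: 0 closed, about 0.9 to 1.35 at the stop, grows as the free end swings out of the pen to the gate's front, turning clockwise seen from above. The gate is 14 mm thick, its free end 170 mm from the hinge axis, 20 to 112 mm above the bench; the hinge is slightly stiff (about 0.08 N m) and the gate stays where it is left.
- gate_face (a point): Point on the gate's front face, 120 mm from the hinge axis along the gate and 50 mm above the bench. Its axes turn with the gate: -x out of the front face, -y from hinge to free end, z up.
- latch_bar (a joint): Angle of the latch bar about its pivot in rad: 0 down and level, grows as the free end is lifted, to 0.35 at most; its weight (about 1.5 N at the tab) brings it down. Lift till it just touches the catch's hood (it is sprung, 6 N per mm), come down 1 to 1.5 mm at the tab, then pull the gate: that is the way out of the catch.
- bar_pivot (a point): Pivot of the latch bar on the gate's front, 45 mm from the hinge axis along the gate, 16 mm before its middle plane, 95 mm above the bench; axis square to the gate. The bar, 10 mm high and 7 mm thick, crosses the catch 155 mm from here, where the lip's top is 6 to 30 mm above the underside of the lowered bar.
- thumb_tab (a point): Point to pinch on the thumb tab, an upright steel tab on the bar: 12 mm thick across the gate, 20 mm wide along it, from 100 to 172 mm above the bench. This point is 110 mm from the pivot along the bar and 57 mm above it (152 mm above the bench, 40 mm above the gate's top edge) with the bar down. Axes as the bar's, x square to the gate.
- catch_post: Fixed 14 x 16 x 150 mm upright, 200 mm from the hinge axis; origin at its foot. Its front carries the catch, a steel hook plate 8 mm wide, bolted on at a height that differs each time and is not measured: an upstanding lip 3 mm in front of the bar and, 15.5 mm above the lip's top, a sprung hood. The bar leaves only between the two. More than 12 N on catch or post does damage.
- gate_stop: Fixed stop for the open gate: 20 mm round steel post, 60 mm high, on a bolted 60 x 44 x 8 mm foot before the pen; origin on its axis at bench height. A domed rubber buffer (24 mm, 45 mm up) on an adjusting screw points from it to the opened gate; its tip is 22 to 36 mm from the post's axis, set differently each time, not measured. It gives 1 mm at 5 N; over 20 N is too hard.
- drilled_block: Loose 50 x 62 x 36 mm steel block with a hole, the work standing in the pen. Origin at the centre of its underside. Leave alone.
- bolt_0: Loose hex bolt standing on its head, 28 mm across, 55 mm high; origin under its centre. Leave alone.
- bar_end_0: Loose sawn round bar end standing, 18 mm diameter, 38 mm high; origin under its centre. Leave alone.
There are look-alikes about, which are no part of the job. Leave any yellow look-alike of the gate_stop alone.

How it is judged (in metres and radians):
On the way, in this order (a step that is already met when the one before it is completed fails the run):
1. the bar, lifted, has come out of the catch and the gate has begun to open (value of joint guard_gate between 0.12 and 0.6 rad), for 0.1 s.
2. the gate bears on the stop's buffer (contact force between gate_stop and anything else above 1 N), for 0.1 s.
At the end, for the whole second after the job is handed in: The gate stands open at rest, still out at the stop it was brought onto (its front face within 45 mm of the stop post's axis), the latch bar is down in its rest (within 0.04 rad), and nothing is held (x of gate_stop in the frame of gate_face above -0.045 m and value of joint latch_bar below 0.04 rad and velocity of joint guard_gate between -0.05 and 0.05 rad/s); the robot touches nothing.
It fails at once if more than 12 N on the catch or its post (contact force between catch_post and anything else above 12 N).
It fails at once if more than 20 N on the stop post (contact force between gate_stop and anything else above 20 N).
It fails at once if the block in the pen is moved by more than 10 mm (distance of drilled_block from where it was at the start of the episode above 0.01 m).
It fails at once if the bolt or the bar end is moved by more than 10 mm (distance of any of bolt_0, bar_end_0 from where it was at the start of the episode above 0.01 m).
It also fails if it takes over 72 s, if anything falls off the work surface, if the arm or the gripper's body presses on something with over 40 N, if the wrist force passes 120 N, or if a joint passes its speed limit or range.

## Robot

A 6-joint arm with a two-finger parallel gripper is mounted at the origin on the work surface; the furniture and walls round the work are solid. World frame = base frame: x ahead of the robot, y to its left, z up, the work surface at z = 0. Lengths are in mm, angles in rad, forces in N, time in s.
With the tool pointing down it reaches from about 275 to 875 mm from the base axis. Payload 12.5 kg.
Tool frame: the origin (TCP) lies on the centre line of the jaws, within the pads' length; the fingertips stand 14 mm ahead of it and the grasp point (between the pads) lies 5 mm behind it (bot.nose_length is the distance from the TCP to the fingertips, in mm); z points along the fingers, y is the direction in which the jaws open and shut (so a half turn about z gives the same grasp; the last joint's range is limited). The gripper opens to 85 mm and grips with 20 to 120 N. Pads are 22 mm wide; open, the fingers measure 114 mm over their backs; the gripper's body (76 mm by 85 mm) begins 54 mm behind the grasp point. The pads swing forward as they close: fully open they stand 13 mm farther back than shut.
Start: joints at [-1.34, 0.351, 1.652, -0, 1.139, -0.085], TCP at [170.837, -522.78, 245.29] pointing down, gripper open.
Joint ranges: [-2.75, 2.75], [-0.79, 2.1], [0.01, 2.65], [-1.57, 4.71], [0.07, 3.14], [-2.87, 2.87]. Speed limits (rad/s): [2.22, 2.22, 2.79, 3.14, 3.14, 3.14].

## Interface

Orientations are given as a unit quaternion [w, x, y, z].
In Python, from bench import bot, move_gripper, solver, cams gives the robot as it stands. The module is installed in compiled form; this text tells all that it offers. Calls block until the motion is done:
- bot.move_pose(position, orientation): joint-space move of the TCP to a pose.
- bot.line_to(position, rot=None, vel=150, stop_force=None): straight line of the TCP; rot=None keeps the orientation; vel is the mean speed in mm/s. With stop_force (N) it stops when the force on the tool has changed by that much, and returns True; else False.
- bot.move_j(angles): joint-space move.
- move_gripper(opening, grasp_force=None): opening from 0.0 (shut) to 1.0 (fully open); grasp_force is the grip in N (None keeps the last); returns when the fingers have stopped.
- bot.hold(seconds).
- solver.ik(position, orientation): joint angles nearest the present ones, or None.
- bot.get_obs(): the state.
- cams.get_image(name): name is "side" or "top"; returns a dict with "img" (400x640x3 uint8, red, green, blue), "K" (3x3 intrinsics, pixels), "D" ([k1, k2, p1, p2, k3] as OpenCV has them; the pictures are not rectified), "cam_to_world" (4x4, takes a point from camera to world coordinates). Camera axes: x right, y up, looking along -z (the intrinsics and any distortion apply to the point x, -y, -z); pixel columns grow to the right and rows downward; lengths in mm; the calibration is good to about 2 mm. A picture is of the moment at which its call begins. There is no depth.
A pose or a line that the arm cannot do raises bot.Unreachable and nothing moves.
- bot.close_job(): hands the job in, once; it reports no verdict.
The state is a dict: "t": time; "qpos": joint angles; "qvel": joint speeds; "effort": joint torques, N m; "eef_pos": TCP position; "ee_rot": TCP orientation; "ft_force": force on the tool from outside, world axes, zero at the start; "wrist_torque": the same for the moment, N m; "width": opening from 0.0 (shut) to 1.0 (fully open).
Only numpy, scipy, OpenCV 4.12 (cv2) and the standard library are available. Lean on these libraries where they do the work, as an engineer would, in place of code of your own. Each camera call takes 0.05 s, during which the arm holds its last target. There are 200 camera calls.

## Working session

There is one attempt and no reset: what is moved stays moved. The work goes in short steps, each a Python script; the robot and the scene stay as the last script left them, time stands still between calls to the robot, and variables do not carry over. Pictures are saved under pics/ and viewed, about 8 in all and at most 12, crops included, and the job is handed in when it is done.

```bash
mkdir -p pics; cat > h.py <<'E'
import numpy as np, cv2
from bench import bot, move_gripper, solver, cams
def snap(n,f):
    d=cams.get_image(n); cv2.imwrite(f'pics/{f}.png',d['img'][:,:,::-1]); np.save(f'pics/{f}.npy',d,allow_pickle=True); return d
def load(f): return np.load(f'pics/{f}.npy',allow_pickle=True).item()
def ray(d,u,v):
    p=cv2.undistortPoints(np.array([[[u,v]]],float),np.array(d['K'],float),np.array(d['D'],float))[0,0]
    T=np.array(d['cam_to_world']); r=T[:3,:3]@np.array([p[0],-p[1],-1]); return T[:3,3],r/np.linalg.norm(r)
def atz(d,u,v,z):
    o,r=ray(d,u,v); return o+r*(z-o[2])/r[2]
def proj(d,P):
    T=np.linalg.inv(np.array(d['cam_to_world'])); c=T[:3,:3]@np.array(P,float)+T[:3,3]; c=c*[1,-1,-1]
    return cv2.projectPoints(c.reshape(1,1,3),np.zeros(3),np.zeros(3),np.array(d['K'],float),np.array(d['D'],float))[0].ravel()
E
python3 - <<'E'
from h import *
for n in('top','side'):
    d=snap(n,n+'0'); print(n,np.round(d['cam_to_world'],3).tolist(),np.array(d['K']).tolist())
o=bot.get_obs(); print(o['t'],o['ee_rot'],o['ft_force'])
E
```

```text
top [[-0.007, 0.981, -0.192, 316.536], [-1.0, -0.003, 0.018, 138.007], [0.017, 0.192, 0.981, 1116.386], [0.0, 0.0, 0.0, 1.0]] [[461.2462984683144, 0.0, 316.2517529094477], [0.0, 461.2462984683144, 195.66125745931427], [0.0, 0.0, 1.0]]
side [[1.0, -0.017, -0.001, 503.237], [0.009, 0.579, -0.815, -806.899], [0.014, 0.815, 0.579, 764.044], [0.0, 0.0, 0.0, 1.0]] [[492.8602076445947, 0.0, 317.16844415784294], [0.0, 492.8602076445947, 197.63984634296136], [0.0, 0.0, 1.0]]
0.1 [-5.14827828e-04  9.87561910e-01  1.57229790e-01 -4.52959399e-05] [ 0.430544   -0.54693936  0.3807678 ]
```

View pics/top0.png

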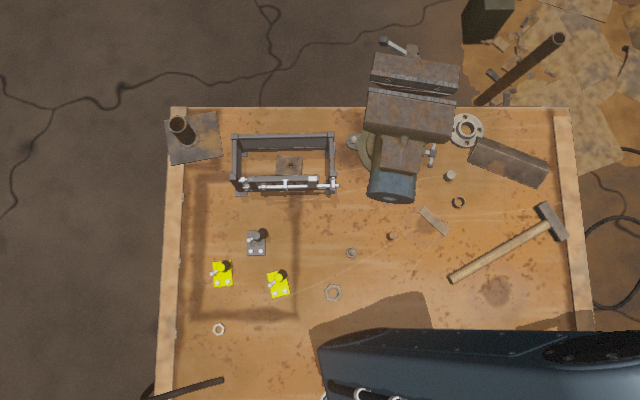

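View pics/side0.png

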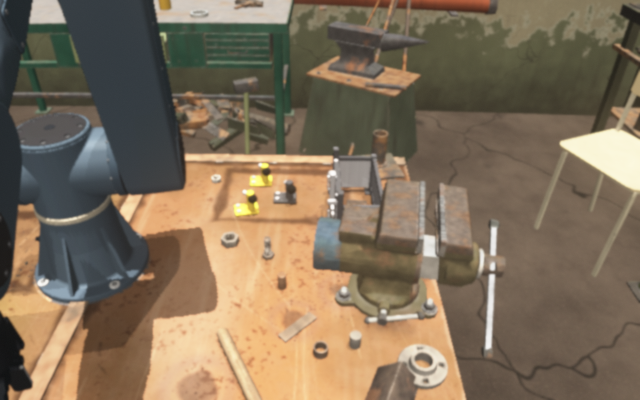

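```bash
python3 - <<'E'
import cv2
a=cv2.imread('pics/top0.png')[120:300,200:350]; cv2.imwrite('pics/topc.png',cv2.resize(a,None,fx=3.3,fy=3.3,interpolation=cv2.INTER_CUBIC))
b=cv2.imread('pics/side0.png')[120:270,225:415]; cv2.imwrite('pics/sidec.png',cv2.resize(b,None,fx=4,fy=4,interpolation=cv2.INTER_CUBIC))
E
```

```text
(no output)
```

View pics/topc.png

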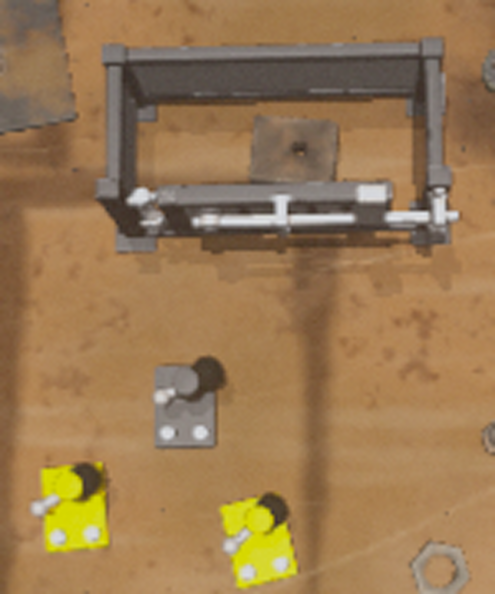

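View pics/sidec.png

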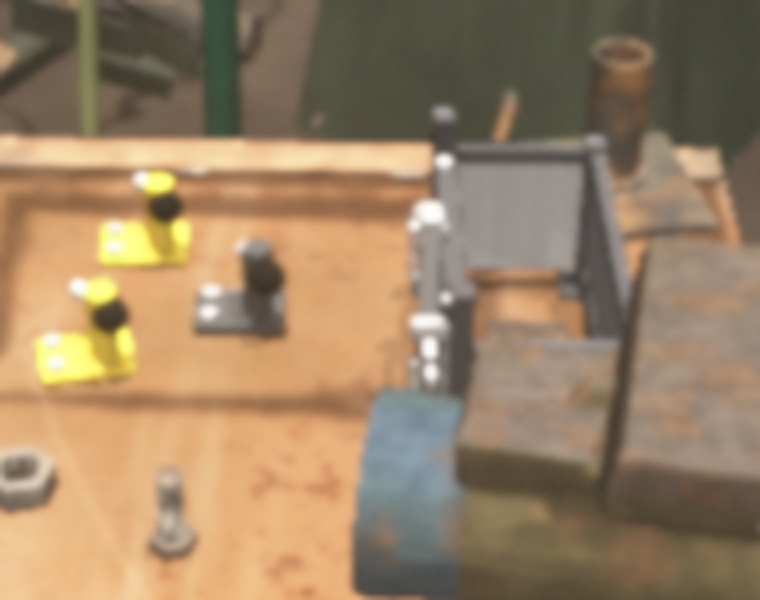

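```bash
python3 - <<'E'
from h import *
t=load('top0'); s=load('side0')
T=lambda u,v,z:np.round(atz(t,200+(u+.5)/3.3-.5,120+(v+.5)/3.3-.5,z),1)
S=lambda u,v,z:np.round(atz(s,225+u/4,120+v/4,z),1)
for n,u,v,z in [('hingepin top?',140,194,112),('hingepin lower',150,215,20),('pivot',207,220,100),('bar end',458,215,100),('bar mid',340,219,100),('gate top L',165,192,112),('gate free end top',390,192,112),('tab top',282,198,172),('tab base',282,222,100),('catch post top',438,175,150),('catch hookfront',440,235,110),('stop top',187,379,60),('stop top buffer',209,371,45),('screw',163,396,45),('foot TL',155,365,8),('foot BR',215,447,8),('foot BL',155,447,8),('foot TR',215,365,8)]: print(n,T(u,v,z))
print('--side')
for n,u,v,z in [('tab top?',430,205,172),('second',430,320,172),('2 as catch',430,320,120),('hinge post',443,112,115),('white pin',443,160,112),('stop top',257,245,60),('buffer',268,278,45),('screw',241,246,45)]: print(n,S(u,v,z))
E
```

```text
hingepin top? [552.3 284.9 112. ]
hingepin lower [558.  290.7  20. ]
pivot [536.8 240.7 100. ]
bar end [539.7  69.4 100. ]
bar mid [537.2 150.1 100. ]
gate top L [553.6 268.1 112. ]
gate free end top [553.2 116.1 112. ]
tab top [535.3 186.1 172. ]
tab base [535.2 189.7 100. ]
catch post top [555.5  85.4 150. ]
catch hookfront [523.7  82.5 110. ]
stop top [432.6 256.9  60. ]
stop top buffer [439.8 243.2  45. ]
screw [422.3 275.1  45. ]
foot TL [448.6 286.2   8. ]
foot BR [389.  241.6   8. ]
foot BL [389.2 284.8   8. ]
foot TR [448.4 242.5   8. ]
--side
tab top? [538.  130.7 172. ]
second [536.2  19.7 172. ]
2 as catch [539.1  92.3 120. ]
hinge post [552.  336.8 115. ]
white pin [550.8 280.  112. ]
stop top [431.9 256.2  60. ]
buffer [439.5 240.6  45. ]
screw [419.9 277.3  45. ]
```

```bash
python3 - <<'E'
from h import *
t=load('top0'); s=load('side0')
np.set_printoptions(linewidth=200)
for d,P in((t,(536,130,172)),(s,(536,130,172))):
    u,v=proj(d,P); print(u,v); u=int(u);v=int(v)
    print('cols',u-10,'rows',v-8); print(d['img'].mean(2).astype(int)[v-8:v+14,u-10:u+11])
g=t['img'].mean(2)
# bar edges: brightness centroid across bar columns
pts=[]
for u in list(range(266,282))+list(range(290,306))+list(range(320,328)):
    c=g[182:190,u].astype(float); w=np.clip(c-120,0,None)
    if w.sum()>0: 
        p=atz(t,u,182+(w*np.arange(8)).sum()/w.sum(),100); pts.append(p[:2])
pts=np.array(pts); k=np.polyfit(pts[:,1],pts[:,0],1); print('bar slope',k, pts[:,0].round(1))
E
```

```text
311.84089077471697 179.26190039511408
cols 301 rows 171
[[ 91 129 142 143 142 141 141 141 145 140 145 142 140 139 137 138 135 137 139 135 137]
 [ 85 129 142 142 140 143 143 144 142 142 144 141 138 140 137 138 137 137 139 136 135]
 [ 89 129 139 141 141 142 144 142 141 141 142 139 137 138 139 136 135 135 137 138 139]
 [ 83 122 129 100 119 117 116 119 128 126 126 126 123 105 108 110 113 131 142 143 140]
 [119 127 124 124 125 129 126 128 129 129 125 116 122 113 112 131 128 125 127 139 136]
 [129 128 130 130 130 128 131 158 200 195 194 194 196 197 194 186 140 129 118 134 132]
 [131 131 131 133 133 131 143 186 214 213 214 213 214 213 212 199 140 133 114 130 130]
 [131 133 131 132 132 134 145 182 215 216 215 215 215 216 215 201 139 145 116 131 132]
 [135 134 137 136 139 138 146 178 216 216 215 215 215 216 216 205 153 155 118 131 131]
 [111 112 113 111 107 109 112 164 207 200 209 208 207 205 204 190 110  99 117 132 132]
 [ 66  68  69  69  67  60  70  98 126 122 127 125 123 126 124 115  70  87 129 133 133]
 [ 81  77  67  58  58  69  79  78  83  81  81  79  78  80  80  79  63  89 132 133 130]

[... 2427 characters left out ...]
166 155 150 146 149 153 152 152 144 135 133 143 149 151 151 148]
 [167 167 168 171 171 165 154 145 138 140 148 153 151 145 137 139 146 149 150 148 146]
 [168 166 167 169 169 165 158 147 134 134 147 152 152 144 140 143 148 149 147 144 144]
 [171 171 171 172 172 169 163 157 139 136 146 152 151 143 140 144 148 149 147 142 141]
 [172 174 174 175 173 170 167 161 146 139 148 152 150 142 137 143 148 148 146 140 141]]
bar slope [-2.09834394e-02  5.41336903e+02] [536.8 536.6 536.8 536.8 536.8 536.7 536.7 536.7 536.6 536.7 537.  537.1 537.1 537.1 537.2 537.2 537.5 537.6 537.6 537.6 537.6 537.6 537.7 537.7 537.8 537.9 537.9 537.9 538.  538.  538.  538.  539.3
 539.2 539.6 539.5 539.4 539.5 539.2 539.2]
```

```bash
python3 - <<'E'
from h import *
t=load('top0'); s=load('side0')
a=atz(t,312.3,178.1,172); b=atz(s,332,172.2,172); print(a,b)
o1,r1=ray(t,312.3,178.1);o2,r2=ray(s,332,172.2)
M=np.array([r1,-r2]).T; k=np.linalg.lstsq(M,o2-o1,rcond=None)[0]; print(o1+k[0]*r1,o2+k[1]*r2)
E
cat >> h.py <<'E'
from scipy.spatial.transform import Rotation as Rn
PSI=0.021
TAB=np.array([537.0,129.5,152.])   # updated below by measurement
def geo():
    R=Rn.from_euler('z',PSI).as_matrix(); return R, TAB-R@np.array([-16,-155,152.])
FLIP=1
def pose(th,ph,dn=0.,slip=np.zeros(3)):
    """TCP pose for gate angle th, bar angle ph; dn=offset along the tool axis (mm) back; slip=world offset"""
    R,H=geo(); G=R@Rn.from_euler('z',-th).as_matrix(); B=G@Rn.from_euler('x',-ph).as_matrix()
    p=H+G@np.array([-16,-45,95.])+B@np.array([0,-110,57.])
    ax=-B[:,2]; y=FLIP*B[:,0]; Q=np.array([np.cross(y,ax),y,ax]).T
    q=Rn.from_matrix(Q).as_quat()[[3,0,1,2]]
    return p+ax*(5-dn)+slip,q
E
python3 - <<'E'
import h; from h import *
for f in(1,-1):
    h.FLIP=f
    for th,ph,dn in((0,0,100),(0,0,0),(0,.2,0),(.5,.2,0),(1.1,.2,0),(1.1,0,0)):
        q=solver.ik(*pose(th,ph,dn)); print(f,th,ph,dn,None if q is None else np.round(q,2))
print(pose(0,0)[0],geo()[1])
E
```

```text
[538.5026023  129.02273594 172.        ] [536.83477526 126.66822836 172.        ]
[538.72233798 129.01384191 171.06510403] [536.91186707 128.81036579 170.64151109]
1 0 0 100 [ 0.15  0.35  1.64 -0.    1.14  0.13]
1 0 0 0 [ 0.15  0.48  1.73 -0.    0.93  0.13]
1 0 0.2 0 [ 0.26  0.48  1.68 -0.23  1.04  0.36]
1 0.5 0.2 0 [ 0.32  0.43  1.77 -0.16  1.1   0.88]
1 1.1 0.2 0 [ 0.42  0.41  1.79 -0.02  1.14  1.5 ]
1 1.1 0 0 [ 0.41  0.34  1.96 -0.    0.85  1.49]
-1 0 0 100 None
-1 0 0 0 None
-1 0 0.2 0 [ 0.26  0.48  1.68 -0.23  1.04 -2.78]
-1 0.5 0.2 0 [ 0.32  0.43  1.77 -0.16  1.1  -2.26]
-1 1.1 0.2 0 [ 0.42  0.41  1.79 -0.02  1.14 -1.64]
-1 1.1 0 0 [ 0.41  0.34  1.96 -0.    0.85 -1.66]
[537.  129.5 147. ] [549.74171137 284.80179906   0.        ]
```

```bash
sed -i 's/^TAB=.*/TAB=np.array([537.7,128.9,152.])/' h.py; python3 - <<'E'
from h import *
p,q=pose(0,0); o=bot.get_obs()
bot.line_to([170.8,-522.8,420],vel=250)
move_gripper(0.5,20)
bot.move_pose([p[0],p[1],420],q)
bot.line_to([p[0],p[1],p[2]+55],vel=250)
for i in range(5): 
    bot.hold(.1); o=bot.get_obs(); print(o['t'],np.round(o['ft_force'],2),np.round(o['eef_pos'],1),o['width'])
snap('side','side1'); d=snap('top','top1')
b=load('side1')['img'][100:250,260:460]; cv2.imwrite('pics/s1c.png',cv2.resize(b[:,:,::-1],None,fx=4,fy=4,interpolation=cv2.INTER_CUBIC))
E
```

```text
5.2083 [ 0.12 -0.12  1.02] [538.3 129.  203.4] 0.49722236741616116
5.3083 [-0.46  0.63 -0.17] [538.1 129.  203.1] 0.49583832730753863
5.4083 [-0.5  -1.12 -0.6 ] [537.9 128.9 202.6] 0.5004693059632886
5.5083 [ 0.15 -1.31  0.49] [537.8 128.9 202.3] 0.49716520469162245
5.6083 [ 0.14 -0.06  0.05] [537.7 128.9 202.1] 0.5011516091720974
```

View pics/s1c.png

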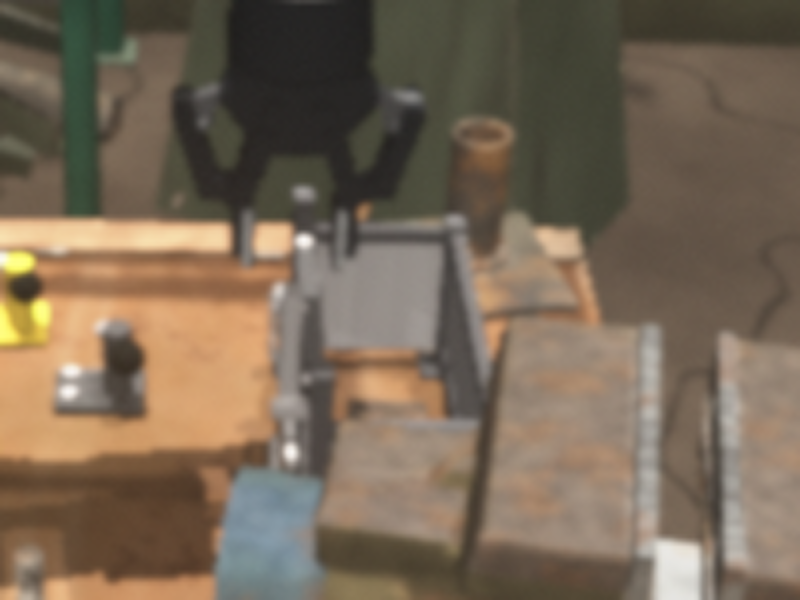

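```bash
cat >> h.py <<'E'
def ft(n=8):
    f=[]
    for _ in range(n): bot.hold(.03); f.append(bot.get_obs()['ft_force'])
    return np.mean(f,0)
E
python3 - <<'E'
from h import *
p,q=pose(0,0)
print(bot.line_to(p,vel=60,stop_force=5)); f0=ft(12); print('f0',f0.round(2),bot.get_obs()['eef_pos'].round(1))
for w in(.3,.22,.18,.15):
    move_gripper(w,20); print(w,bot.get_obs()['width'],(ft(6)-f0).round(2))
move_gripper(0,20); o=bot.get_obs(); print('grip',o['width']*85,(ft(12)-f0).round(2),np.round(o['eef_pos'],2),o['t'])
np.save('f0.npy',f0)
E
```

```text
False
f0 [0.05 0.02 0.02] [537.7 128.9 147.1]
0.3 0.30115040372975527 [-0.08 -0.02  0.01]
0.22 0.2243287503365735 [-0.25 -0.13  0.13]
0.18 0.17668274919027743 [0.11 0.18 0.43]
0.15 0.15292342583089816 [ 0.14  0.06 -0.27]
grip 11.723970414363686 [0.34 0.15 0.57] [537.78 128.92 147.08] 9.175
```

```bash
cat > lift.py <<'E'
from h import *
f0=np.load('f0.npy')
ph=0; base=[]
for ph in (.015,.03,.045,.06):
    bot.line_to(*pose(0,ph),vel=15); print(ph,(ft(5)-f0).round(2))
base=[ft(8)[2]]; hit=False
while ph<.26:
    ph+=.0040
    if bot.line_to(*pose(0,ph),vel=8,stop_force=5): hit='stop'
    f=ft(4); print(round(ph,4),(f-f0).round(2),hit)
    if hit or f[2]<np.mean(base[-8:])-1.6:
        g=ft(8); print('confirm',(g-f0).round(2))
        if hit or g[2]<np.mean(base[-8:])-1.4: break
    base.append(f[2])
print('t',bot.get_obs()['t'],bot.get_obs()['eef_pos'],pose(0,ph)[0],(ft(10)-f0).round(2))
np.save('ph.npy',ph)
E
python3 lift.py
```

```text
0.015 [ 0.51 -0.85 -0.86]
0.03 [ 0.01 -0.11 -1.22]
0.045 [ 0.9  -0.52 -0.8 ]
0.06 [ 0.29 -0.57 -1.13]
0.064 [ 0.55 -0.23 -1.23] False
0.068 [ 0.2  -0.1  -1.64] False
0.072 [ 1.   -0.07 -1.27] False
0.076 [ 0.66  0.1  -1.46] False
0.08 [ 0.47 -0.04 -1.67] False
0.084 [ 0.75  0.43 -1.78] False
0.088 [ 0.86  0.47 -1.88] False
0.092 [ 0.32  0.12 -1.6 ] False
0.096 [ 0.88  0.34 -2.03] False
0.1 [ 0.71  0.26 -2.52] False
0.104 [ 0.88  0.35 -2.05] False
0.108 [ 0.09  0.8  -2.23] False
0.112 [ 0.94  0.16 -3.14] False
0.116 [ 1.71 -0.91 -5.86] False
confirm [ 1.97 -1.33 -6.25]
t 17.2417 [537.49022096 135.60900691 159.29117801] [537.55809806 135.6562418  159.38193895] [ 1.74 -1.21 -6.94]
```

```bash
cat > pull.py <<'E'
from h import *
f0=np.load('f0.npy'); ph=.1015
bot.line_to(*pose(0,ph),vel=8); print('down',(ft(10)-f0).round(2))
for th in np.arange(.01,.1501,.01):
    hit=bot.line_to(*pose(th,ph),vel=15,stop_force=4); f=ft(3)-f0; print(round(th,3),f.round(2),hit)
    if hit or np.hypot(*f[:2])>5: break
o=bot.get_obs(); print(o['t'],o['eef_pos'],pose(th,ph)[0])
snap('top','top2')
E
python3 pull.py
```

```text
down [ 0.07  0.82 -2.8 ]
0.01 [ 0.03  1.65 -2.49] False
0.02 [ 0.47  1.29 -2.79] False
0.03 [-0.05  1.38 -2.91] False
0.04 [ 0.38  1.51 -2.78] False
0.05 [ 0.68  1.45 -2.92] False
0.06 [ 0.66  1.98 -3.23] False
0.07 [-0.1   1.58 -3.07] False
0.08 [ 0.47  2.17 -2.8 ] False
0.09 [ 0.34  2.45 -3.42] False
0.1 [ 0.9   2.92 -3.89] False
0.11 [ 0.95  1.98 -3.66] False
0.12 [ 0.2   2.78 -4.13] False
0.13 [ 1.41  3.79 -4.14] False
0.14 [ 1.28  3.74 -4.1 ] False
0.15 [ 1.16  3.87 -4.28] False
23.525 [515.35201481 138.39283695 157.87044995] [515.38570418 138.33456544 157.87821049]
```

```bash
cat > swing.py <<'E'
from h import *
f0=np.load('f0.npy'); ph=.1015; r=0.
R,_=geo()
def dirs(th):
    G=R@Rn.from_euler('z',-th).as_matrix(); return -G[:,1],-G[:,0]   # radial outward, opening direction
def step(th,vel,n):
    global r
    ro,tn=dirs(th); hit=bot.line_to(*pose(th,ph,slip=r*ro),vel=vel,stop_force=6 if vel>20 else 4)
    f=ft(n)-f0; fr,ftan=f@ro,f@tn
    r+=np.clip(.12*fr,-.4,.4); return hit,fr,ftan,f[2]
th=.15; abort=False
while th<.919 and not abort:
    th+=.03; h,fr,fa,fz=step(th,40,2); print('%.3f %s r=%.2f fr=%.1f ft=%.1f fz=%.1f'%(th,h,r,fr,fa,fz))
    abort=h or abs(fa)>5
base=[]
if not abort:
    base=[(ft(8)-f0)@dirs(th)[1]]
    while th<1.16:
        th+=.004; h,fr,fa,fz=step(th,10,3); print('%.3f %s r=%.2f fr=%.1f ft=%.1f fz=%.1f'%(th,h,r,fr,fa,fz))
        if h or fa<np.mean(base[-8:])-2.2:
            g=(ft(8)-f0)@dirs(th)[1]; print('confirm',g,np.mean(base[-8:]))
            if h or g<np.mean(base[-8:])-2: break
        base.append(fa)
print(bot.get_obs()['t'],bot.get_obs()['eef_pos']); np.save('st.npy',[th,r])
snap('top','top3');snap('side','side3')
E
python3 swing.py
```

```text
0.180 False r=-0.40 fr=-4.9 ft=-1.3 fz=-4.1
0.210 False r=-0.50 fr=-0.9 ft=-0.7 fz=-2.4
0.240 False r=-0.26 fr=2.0 ft=-0.4 fz=-0.8
0.270 False r=-0.14 fr=1.0 ft=-0.0 fz=-1.4
0.300 False r=-0.10 fr=0.4 ft=-0.4 fz=-1.9
0.330 False r=-0.21 fr=-0.9 ft=-0.2 fz=-2.2
0.360 False r=-0.23 fr=-0.2 ft=-0.6 fz=-2.4
0.390 False r=-0.26 fr=-0.3 ft=-0.2 fz=-2.0
0.420 False r=-0.29 fr=-0.2 ft=-1.0 fz=-2.4
0.450 False r=-0.26 fr=0.2 ft=-1.1 fz=-2.3
0.480 False r=-0.36 fr=-0.9 ft=-1.1 fz=-2.9
0.510 False r=-0.32 fr=0.4 ft=-1.4 fz=-2.0
0.540 False r=-0.36 fr=-0.3 ft=-0.9 fz=-2.3
0.570 False r=-0.43 fr=-0.6 ft=-0.7 fz=-2.3
0.600 False r=-0.39 fr=0.3 ft=-0.6 fz=-2.1
0.630 False r=-0.35 fr=0.3 ft=-0.7 fz=-1.8
0.660 False r=-0.51 fr=-1.3 ft=-0.4 fz=-2.9
0.690 False r=-0.52 fr=-0.1 ft=-1.3 fz=-1.4
0.720 False r=-0.45 fr=0.6 ft=-1.0 fz=-1.0
0.750 False r=-0.55 fr=-0.9 ft=-1.3 fz=-1.6
0.780 False r=-0.50 fr=0.4 ft=-0.6 fz=-1.6
0.810 False r=-0.52 fr=-0.1 ft=-1.4 fz=-2.1
0.840 False r=-0.56 fr=-0.3 ft=-1.3 fz=-3.3
0.870 False r=-0.67 fr=-0.9 ft=-0.7 fz=-2.8
0.900 False r=-0.70 fr=-0.3 ft=-1.5 fz=-1.9
0.930 Fal
[... 1299 characters left out ...]
050 False r=-0.70 fr=0.8 ft=-1.4 fz=-1.5
1.054 False r=-0.71 fr=-0.1 ft=-1.1 fz=-2.1
1.058 False r=-0.82 fr=-0.9 ft=-1.1 fz=-2.2
1.062 False r=-0.80 fr=0.2 ft=-1.6 fz=-1.9
1.066 False r=-0.75 fr=0.4 ft=-1.0 fz=-1.1
1.070 False r=-0.70 fr=0.4 ft=-1.6 fz=-1.9
1.074 False r=-0.73 fr=-0.2 ft=-1.0 fz=-2.4
1.078 False r=-0.80 fr=-0.5 ft=-1.0 fz=-2.4
1.082 False r=-0.77 fr=0.2 ft=-0.6 fz=-1.7
1.086 False r=-0.85 fr=-0.6 ft=-1.0 fz=-1.6
1.090 False r=-0.72 fr=1.1 ft=-1.4 fz=-1.2
1.094 False r=-0.74 fr=-0.1 ft=-1.9 fz=-1.9
1.098 False r=-0.75 fr=-0.1 ft=-3.3 fz=-2.4
1.102 False r=-0.75 fr=0.0 ft=-4.8 fz=-2.1
confirm -5.180847338896503 -1.4654915325669364
47.65 [411.97938748 228.43652473 157.87830828]
```

```bash
cat > down.py <<'E'
from h import *
f0=np.load('f0.npy'); th,r=np.load('st.npy'); R,_=geo()
G=R@Rn.from_euler('z',-th).as_matrix(); s=-r*G[:,1]; tn=-G[:,0]
for ph in (.08,.06,.04,.02,.01,.004,0):
    h=bot.line_to(*pose(th,ph,slip=s),vel=15,stop_force=6); f=ft(3)-f0; print(ph,h,f.round(2),'tan',round(f@tn,2))
    if h: break
move_gripper(.22); print((ft(4)-f0).round(2)); move_gripper(.5); print((ft(6)-f0).round(2),bot.get_obs()['width'])
print(bot.line_to(pose(th,0,dn=70,slip=s)[0],vel=60,stop_force=5)); 
bot.hold(.3);print(bot.get_obs()['t'],bot.get_obs()['eef_pos'],(ft()-f0).round(2))
t=snap('top','top4');sd=snap('side','side4')
c=np.vstack([cv2.resize(x[:,:,::-1],None,fx=3.3,fy=3.3,interpolation=cv2.INTER_CUBIC)[:300] for x in(t['img'][165:265,190:360],sd['img'][140:240,230:400])])
cv2.imwrite('pics/end.png',c)
E
python3 down.py
```

```text
0.08 False [ 2.83 -4.26 -2.18] tan -5.09
0.06 False [ 2.24 -4.48 -2.23] tan -5.01
0.04 False [ 2.34 -4.27 -2.03] tan -4.87
0.02 False [ 2.78 -4.14 -1.42] tan -4.96
0.01 False [ 3.27 -4.12 -1.96] tan -5.17
0.004 False [ 2.2  -4.5  -1.09] tan -5.01
0 False [ 2.19 -5.09  0.18] tan -5.52
[0.42 0.26 0.28]
[ 0.02  0.39 -0.15] 0.5016633410364307
False
53.0 [406.75635298 225.73921164 216.86547711] [-0.22  0.07  0.11]
```

View pics/end.png

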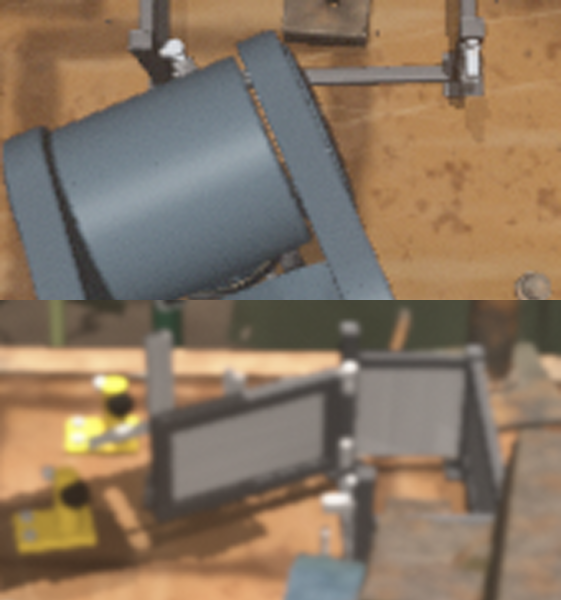

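```bash
python3 - <<'E'
from h import *
p=bot.get_obs()['eef_pos']; bot.line_to([p[0],p[1],400],vel=250)
q=np.array(bot.get_obs()['qpos']); q[0]-=1.2; bot.move_j(list(q))
d=snap('top','top5');s=snap('side','side5'); print(bot.get_obs()['t'],bot.get_obs()['ft_force'])
c=np.vstack([cv2.resize(x[:,:,::-1],None,fx=3.3,fy=3.3,interpolation=cv2.INTER_CUBIC)[:300] for x in(d['img'][165:265,190:360],s['img'][140:240,230:400])])
cv2.imwrite('pics/end2.png',c)
R,H=geo()
for th in(1.07,1.1):
    G=R@Rn.from_euler('z',-th).as_matrix()
    print(th,[((proj(d,H+G@np.array(v))-[190,165])*3.3).round(0) for v in([0,-170,112],[-16,-155,172],[-16,-215,100])], (G.T@(np.array([432.3,256.5,50])-H-G@np.array([-7,-120,50.]))).round(1))
E
```

```text
56.25 [-0.02063076 -0.0729391   0.44121075]
1.07 [array([297., 265.]), array([256., 249.]), array([310., 338.])] [-27.9   3.8   0. ]
1.1 [array([290., 269.]), array([249., 252.]), array([301., 342.])] [-24.4   2.8   0. ]
```

View pics/end2.png

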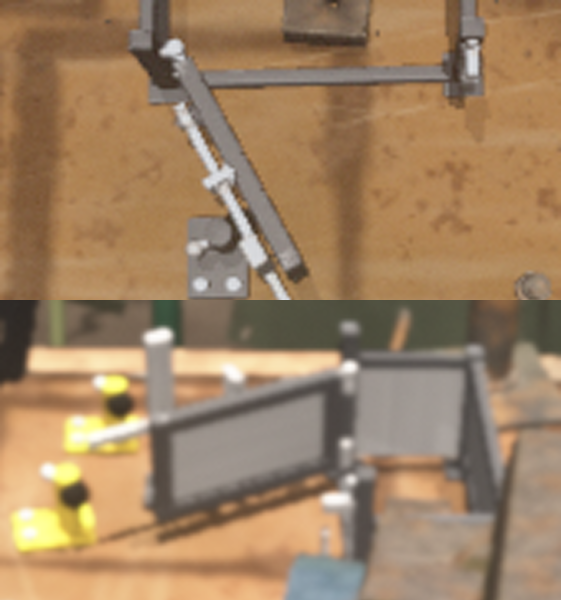

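```bash
python3 -c "
from bench import bot
bot.hold(.3); bot.close_job(); print(bot.get_obs()['t'])"
```

```text
the job is handed in; nothing more can be done
the job is handed in; nothing more can be done
```

The job is done and handed in just after 56 s of the 72 s allowed. The interface gives no verdict, so the results below are from my own checks.

**Sequence:** I pinched the thumb tab and lifted the bar in small steps. It touched the catch's hood at about 0.113 rad; I overshot to 0.116 rad, which I estimate put 3 N on the hood. I then came down to about 0.10 rad and drew the gate out with no sign of the bar catching on the lip. The gate came onto the buffer at about 1.10 rad with roughly 5 N, and the bar was lowered, released and the arm backed clear.

**Last checks:**
- **Gate:** The final pictures show it standing at the stop, at about 1.07 to 1.10 rad. I calculate the post's axis at 24 to 28 mm in front of the gate face, against the 45 mm allowed.
- **Bar:** Its weight came off the gripper at 0 rad, and the tab appears at the spot expected with the bar down.
- **Robot:** The force on the tool was about zero after release, and nothing is held.
- **Loose parts:** The block looks unmoved in the final pictures. I did not measure the bolt or the bar end; the arm went nowhere near them low down.

**Disagreements:** The two cameras differed by about 2 mm on where the tab was, so I used the average. A sideways pull on the tab built up to about 5 N early in the swing, from a small error in the assumed arc; I corrected it from the force readings and it fell to around 1 N or less.

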